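# Refit the guide rod of a syringe pump and hold it home

### The job

The front guide rod of the syringe pump has been out for cleaning and lies on the grey notched rest. Pick it up and thread it, tapered nose first, through the bush in the pump's end plate and on through the bush in the pusher carriage, without shoving the carriage along, until the rod's collar sits flat against the end plate. Its set screw is still loose, so finish while holding the rod there; leave the glass rod, syringe, timer and glass dish undisturbed.

Things in the scene. Friction and masses are not known exactly. Their poses are not given: they have to be found in the camera images.
- guide_rod: Steel rod 10 mm thick, 175 mm long, its last 10 mm tapering to a 4 mm nose; at the tail a collar 18 mm across, 6 mm thick, then a black square grip 14 x 14 x 40 mm. 219 mm over all, about 120 g. Starts level on the rest, axis 22 mm above the table. Origin on the axis midway along the 175 mm; +y points to the nose (nose at y = +87.5 mm, collar's front face at -87.5, middle of grip at -113.5).
- rod_nose (a point): The tip of the guide rod's nose, on its axis; axes as the rod's.
- rod_collar (a point): The middle of the collar's front face (the face that comes against the end plate), on the rod's axis; axes as the rod's.
- pump: Syringe pump, fixed: white base 124 x 260 x 40 mm; on it an end plate (15 mm thick, top at 92 mm), a drive housing (top 103 mm), between them lead screw, rear rod, carriage. Origin under its middle, on the table; +y from end plate to drive housing, the way the rod goes in; -x: front. The front rod's axis is level at x = -34 mm, z = 66 mm; at home the nose enters a wide socket in the housing.
- end_bush (a point): The centre of the mouth of the bush in the end plate, on the plate's outer face (which looks to the pump's -y); bore 12 mm, straight through the 15 mm plate. Axes as the pump's: +y points into the bore.
- carriage_bush (a point): Centre of the mouth of the bush in the pusher carriage, on the face that looks towards the end plate; bore 12 mm, straight through the 30 mm carriage, in line with the end plate's bush. Moves with the carriage. Axes as the pump's: +y points into the bore.
- pusher_carriage (a joint): Slide of the pusher carriage (aluminium block 104 mm wide, 30 mm thick along the pump, with an upright plate on top) along the pump's +y, 0 to 0.036 m; at 0 its bush mouth is 60 mm beyond the end plate's outer face. About 5 N of friction keeps it in place: a nose that catches on its face pushes it away.
- rod_rest: Grey plastic rest 154 x 108 mm, fixed, with two notched walls (tops 26 mm above the table) 100 mm apart; the rods lie across them along its y axis, 33 mm either side of its middle. Origin under its middle. The guide rod's nose points to +y and its grip overhangs the -y wall. Which of the two places holds the guide rod changes.
- glass_rod: A plain clear glass stirring rod, 8 mm in diameter and 150 mm long, in the other place on the rest, 66 mm beside the guide rod; to be left there. Origin at its middle, +y along it.
- syringe: A clear plastic syringe about 165 mm long and 22 mm high lying on the table; to be left alone. Origin under its finger flange, +y to its tip.
- timer: A laboratory timer 66 x 66 x 19 mm on the table; to be left alone. Origin under its middle.
- glass_dish: A flat clear glass dish 113 mm across and 16 mm high on the table; to be left alone. Origin under its middle.

How it is judged:
On the way, in this order (a step that is already met when the one before it is completed fails the run):
1. the guide rod is lifted off the rest (height (world z) of guide_rod above 0.045 m), for 0.1 s.
2. the nose has come through the end plate's bush (y of rod_nose in the frame of end_bush above 0.018 m and x of rod_nose in the frame of end_bush between -0.006 and 0.006 m and z of rod_nose in the frame of end_bush between -0.006 and 0.006 m), for 0.1 s.
3. the nose has come through the carriage's bush (y of rod_nose in the frame of carriage_bush above 0.033 m and x of rod_nose in the frame of carriage_bush between -0.005 and 0.005 m and z of rod_nose in the frame of carriage_bush between -0.005 and 0.005 m), for 0.1 s.
At the end, for the whole second after the job is handed in: Collar home against the end plate (its face within 3.5 mm of the bush mouth, rod within 0.04 rad of the pump axis), nose out beyond the far side of the carriage, carriage within 10 mm of where it stood, rod at rest and still gripped by the fingers with over 2 N (all of step 3 and distance between rod_collar and end_bush below 0.0035 m and angle between the y axis of guide_rod and the y axis of pump, either way round below 0.04 rad and contact force between the fingers and guide_rod above 2 N and linear speed of guide_rod below 0.02 m/s and distance of carriage_bush from where it was at the start of the episode below 0.01 m); the arm keeps its last pose, push and grip.
It fails at once if the pusher carriage is shoved more than 10 mm along (distance of carriage_bush from where it was at the start of the episode above 0.01 m).
It fails at once if the glass rod, the syringe, the timer or the glass dish is moved more than 20 mm (distance of any of glass_rod, syringe, timer, glass_dish from where it was at the start of the episode above 0.02 m).
It also fails if it takes over 50 s, if anything falls off the work surface, if the arm or the gripper's body presses on something with over 40 N, if the wrist force passes 120 N, or if a joint passes its speed limit or range.

### The arm

A 6-joint arm with a two-finger parallel gripper is mounted at the origin on the work surface; the furniture and walls round the work are solid. World frame = base frame: x ahead of the robot, y to its left, z up, the work surface at z = 0. Lengths are in m, angles in rad, forces in N, time in s.
With the tool pointing down it reaches from about 0.35 to 0.975 m from the base axis. Payload 7.1 kg.
Tool frame: the origin (TCP) lies midway between the tips of the shut fingers; the grasp point (between the pads) lies 19 mm behind it; z points along the fingers, y is the line along which they close (so a half turn about z gives the same grasp; the last joint's range is limited). The gripper opens to 88 mm and grips with 3 to 60 N. Pads are 20 mm wide; open, the fingers measure 115 mm over their backs; the gripper's body (75 mm by 178 mm) begins 61 mm behind the grasp point.
Start: joints at [-1.313, 0.423, 1.63, -0, 1.089, -0.019], TCP at [0.171, -0.601, 0.223] pointing down, gripper open.
Joint ranges: [-3, 3], [-0.9, 2.11], [0.09, 2.58], [-1.31, 4.45], [0.11, 2.69], [-2.54, 2.54]. Speed limits (rad/s): [2.39, 2.39, 3.01, 3.14, 3.14, 3.14].

### API

Orientations are given as a unit quaternion [w, x, y, z].
In Python, from station import move_pose, movel, movej, command_gripper, wait, inverse_kinematics, read_camera, camera_info, MotionError, job_done, get_time, get_joint_pos, get_qvel, get_effort, get_tcp_pos, get_ee_rot, get_ft_force, get_ft_torque, get_grip_width, get_finger_force gives the robot as it stands. Calls block until the motion is done:
- move_pose(position, orientation): joint-space move of the TCP to a pose.
- movel(position, frame=None, v=0.15, until_force=None): straight line of the TCP; frame=None keeps the orientation; v is the mean speed in m/s. With until_force (N) it stops when the force on the tool has changed by that much, and returns True; else False.
- movej(angles): joint-space move.
- command_gripper(opening): opening from 0.0 (shut) to 1.0 (fully open); the grip force is fixed at half the most; returns when the fingers have stopped.
- wait(seconds).
- inverse_kinematics(position, orientation): joint angles nearest the present ones, or None.
- read_camera(name): name is "scene" or "top" or "wrist"; returns the picture (480x640x3 uint8, red, green, blue); there is no depth.
- camera_info(name): a dict with "intrinsics" (3x3 intrinsics, pixels), "T" (4x4, takes a point from camera to world coordinates); the wrist camera has in their place "tool_from_camera" (4x4, takes a point from camera to tool coordinates, whose origin is the TCP and whose axes are the flange's). Camera axes: x right, y up, looking along -z (the intrinsics and any distortion apply to the point x, -y, -z); pixel columns grow to the right and rows downward; lengths in m; the calibration is good to about 2 mm. The wrist camera is an equidistant fisheye: a pixel r from the principal point sees the ray r / f radians off the axis. A picture is of the moment at which its call begins: read the wrist's pose just before it. camera_info takes no time and is no camera call.
A pose or a line that the arm cannot do raises MotionError and nothing moves.
- job_done(): hands the job in; it is judged then, once.
Readings, each from a call of its own:
- get_time(): time.
- get_joint_pos(): joint angles.
- get_qvel(): joint speeds.
- get_effort(): joint torques, N m.
- get_tcp_pos(): TCP position.
- get_ee_rot(): TCP orientation.
- get_ft_force(): force on the tool from outside, world axes, zero at the start.
- get_ft_torque(): the same for the moment, N m.
- get_grip_width(): opening from 0.0 (shut) to 1.0 (fully open).
- get_finger_force(): force on a finger pad.
Only numpy, scipy, OpenCV 4.12 (cv2) and the standard library are available. Lean on these libraries where they do the work, as an engineer would, in place of code of your own. Each camera call takes 0.05 s, during which the arm holds its last target. There are 200 camera calls.

## Working session

There is one attempt and no reset: what is moved stays moved. The work goes in short steps, each a Python script; the robot and the scene stay as the last script left them, time stands still between calls to the robot, and variables do not carry over. Pictures are saved under pics/ and viewed, at most 10 in all, crops included, and the job is handed in when it is done.

```bash
mkdir -p pics; ls; python3 - <<'E'
from station import *
import cv2,numpy as np
for n in ["scene","top","wrist"]:
    im=read_camera(n); cv2.imwrite(f"pics/{n}0.png",im[:,:,::-1])
    i=camera_info(n); print(n,{k:np.round(v,4).tolist() if not isinstance(v,str) else v for k,v in i.items()})
print(get_time(),get_ee_rot(),get_tcp_pos())
E
```

```text
pics
scene {'intrinsics': [[460.9034, 0.0, 317.1392], [0.0, 460.9034, 239.0315], [0.0, 0.0, 1.0]], 'T': [[0.9598, -0.1359, 0.2456, 0.7558], [0.2806, 0.4505, -0.8475, -0.9352], [0.0045, 0.8824, 0.4706, 0.5713], [0.0, 0.0, 0.0, 1.0]]}
top {'intrinsics': [[560.071, 0.0, 319.9375], [0.0, 560.071, 245.3421], [0.0, 0.0, 1.0]], 'T': [[-0.0139, 0.9875, -0.1573, 0.3401], [-0.9999, -0.0129, 0.0076, -0.0626], [0.0054, 0.1574, 0.9875, 1.1486], [0.0, 0.0, 0.0, 1.0]]}
wrist {'intrinsics': [[371.6483, 0.0, 325.4117], [0.0, 371.6483, 246.7026], [0.0, 0.0, 1.0]], 'tool_from_camera': [[0.0008, 0.9627, 0.2706, 0.0746], [1.0, -0.0009, 0.0004, 0.0008], [0.0007, 0.2706, -0.9627, -0.1621], [0.0, 0.0, 0.0, 1.0]]}
0.15 [-5.92728671e-04  9.90440143e-01  1.37941888e-01 -8.34844783e-05] [ 0.17069094 -0.60080218  0.22207435]
```

View pics/top0.png

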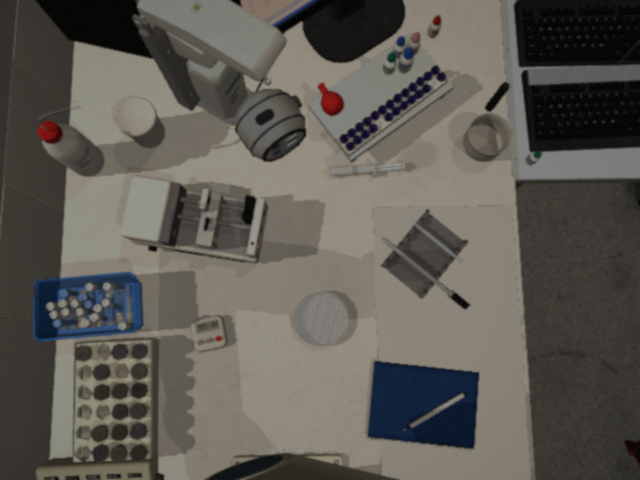

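View pics/scene0.png

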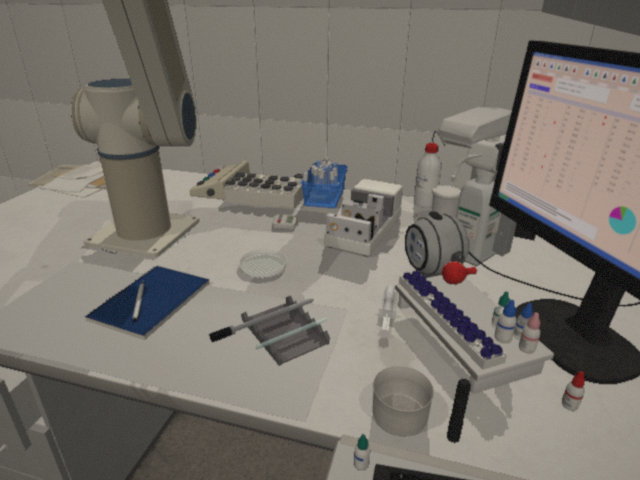

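Top view: the rod runs from nose (384,239) to grip end (467,305), and the glass rod is at about (445,243). The pump's end plate is near (258,228) and its housing near (150,210), so +y goes image-left, and its front is the lower edge. The scene view agrees.

```bash
cat > h.py <<'E'
from station import *
import cv2, numpy as np
from scipy.spatial.transform import Rotation as R
def Rq(q): return R.from_quat([q[1],q[2],q[3],q[0]])
def qR(r): q=r.as_quat(); return [q[3],q[0],q[1],q[2]]
def toolT():
    T=np.eye(4); T[:3,:3]=Rq(get_ee_rot()).as_matrix(); T[:3,3]=get_tcp_pos(); return T
def ray(name,uv,T=None):
    """origin, unit dir in world; T = camera pose for wrist"""
    i=camera_info(name); K=i["intrinsics"]; T=i["T"] if T is None else T
    a=(uv[0]-K[0][2])/K[0][0]; b=(uv[1]-K[1][2])/K[1][1]
    if name=="wrist":
        r=np.hypot(a,b); s=np.sin(r)/max(r,1e-9); d=np.array([a*s,-b*s,-np.cos(r)])
    else: d=np.array([a,-b,-1.])
    T=np.asarray(T); d=T[:3,:3]@d; return T[:3,3],d/np.linalg.norm(d)
def plane(name,uv,z,T=None):
    o,d=ray(name,uv,T); return o+d*(z-o[2])/d[2]
def project(P,T):
    i=camera_info("wrist");K=i["intrinsics"]
    p=np.linalg.inv(T)@np.append(P,1); x,y,z=p[0],-p[1],-p[2]
    n=np.hypot(x,y); th=np.arctan2(n,z); return np.array([K[0][2]+K[0][0]*th*x/n,K[1][2]+K[1][1]*th*y/n])
def tri(rs):
    A=np.zeros((3,3));b=np.zeros(3);Ms=[]
    for o,d in rs: M=np.eye(3)-np.outer(d,d);A+=M;b+=M@o;Ms.append((M,o))
    p=np.linalg.solve(A,b); return p,[float(np.linalg.norm(M@(p-o))) for M,o in Ms]
def orient(z,y):
    z=np.array(z,float)/np.linalg.norm(z); y=np.array(y,float); y-=z*(z@y); y/=np.linalg.norm(y)
    return R.from_matrix(np.c_[np.cross(y,z),y,z])
def shot(fn):
    T=toolT()@np.array(camera_info("wrist")["tool_from_camera"])
    im=read_camera("wrist"); cv2.imwrite(fn,im[:,:,::-1]); np.save(fn[:-4]+".npy",T); return im,T
E
python3 - <<'E'
from h import *
for n,uv,z in [("nose",(384,239),.022),("tail",(467,305),.022),("ep back",(264,199),.092),("ep front",(256,258),.092),("hous f",(125,236),.103),("dish",(323,318),.016),("timer",(209,333),.019),("syr",(370,169),.01)]:
    print(n,plane("top",uv,z).round(4))
print((plane("top",(384,239),.022)-plane("top",(467,305),.022)))
print(np.round(Rq(get_ee_rot()).as_matrix(),3))
E
```

```text
nose [ 0.5309 -0.2022  0.022 ]
tail [ 0.3945 -0.3644  0.022 ]
ep back [0.6006 0.0363 0.092 ]
ep front [0.4856 0.0513 0.092 ]
hous f [0.5293 0.2979 0.103 ]
dish [ 0.3728 -0.0753  0.016 ]
timer [0.3462 0.152  0.019 ]
syr [ 0.6828 -0.1789  0.01  ]
[0.13641332 0.16227581 0.        ]
[[ 0.962  0.273 -0.   ]
 [ 0.273 -0.962  0.001]
 [-0.    -0.001 -1.   ]]
```

```bash
python3 - <<'E'
from h import *
rd=np.array([.64,.765,0]); side=np.array([.765,-.64,0])
def go(p,r,fn):
    q=inverse_kinematics(p,qR(r)); print(fn,q is not None and np.round(q,2))
    if q is None: return
    move_pose(p,qR(r)); im,T=shot(fn); print(get_time())
c=np.array([.455,-.29,.0])
o=orient([0,0,-1],side)
print(np.round(o.as_matrix()[:,0],2))
go(c+[0,0,.15]-.06*o.as_matrix()[:,0],o,"pics/rod1.png")
for i,(p,dz) in enumerate([((.50,-.12,.17),-.36),((.56,-.10,.22),-.6)]):
    go(np.array(p),orient([.14,.93,dz],[1,-.14,0]),f"pics/pump{i}.png")
a=[cv2.imread(f"pics/{n}.png") for n in ("rod1","pump0")]
E
ls pics
```

```text
[0.64 0.77 0.  ]
pics/rod1.png [-0.7   0.39  1.88 -0.    0.87 -0.  ]
1.575
pics/pump0.png [-0.75  0.76  1.75  0.88  1.59 -1.07]
2.625
pics/pump1.png [-0.62  0.62  1.69  0.85  1.49 -0.86]
3.1
pump0.npy
pump0.png
pump1.npy
pump1.png
rod1.npy
rod1.png
scene0.png
top0.png
wrist0.png
```

View pics/rod1.png

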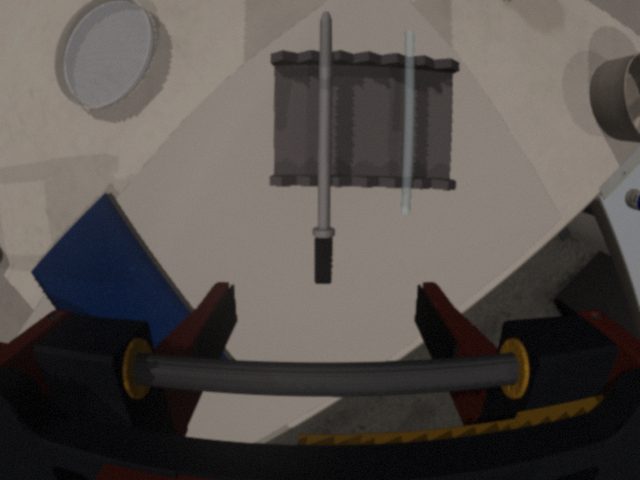

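View pics/pump0.png

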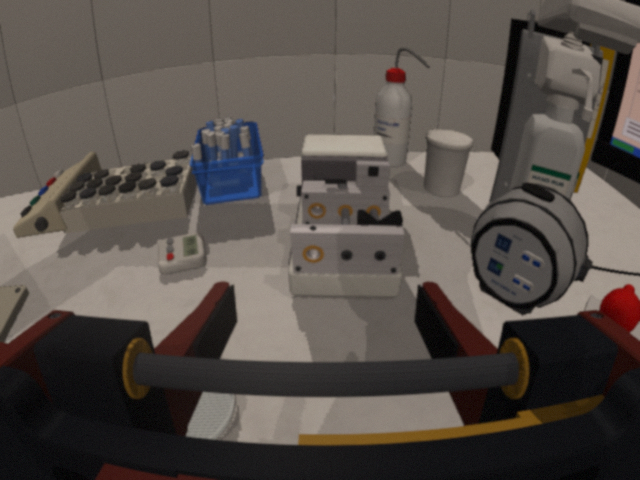

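View pics/pump1.png

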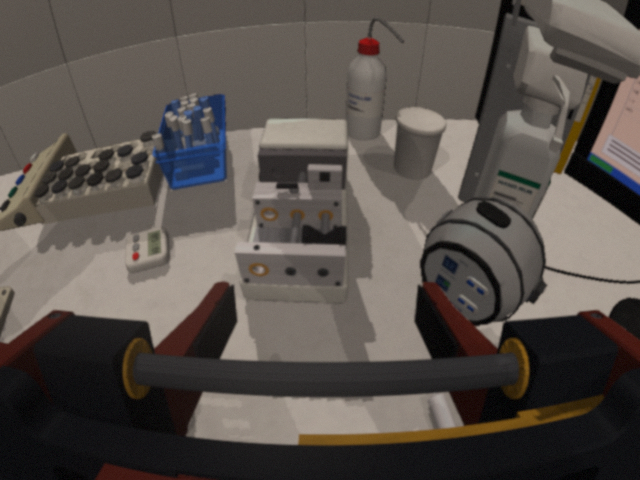

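Rod view: nose (326,12), collar near (323,232), grip end (323,283); the glass rod is to the right at x≈408. Pump views: brass end-plate ring at (312,254) and (259,269), carriage ring at (316,211) and (268,214).

```bash
cat >> h.py <<'E'
def ring(im,c,r=16):
    """centre of brass ring near c (im RGB)"""
    h=cv2.cvtColor(im,cv2.COLOR_RGB2HSV); m=cv2.inRange(h,(8,70,60),(28,255,255))
    k=np.zeros_like(m); cv2.circle(k,tuple(int(v) for v in c),r,255,-1); m&=k
    p=cv2.findNonZero(m)
    if p is None or len(p)<12: return None
    (cx,cy),ax,a=cv2.fitEllipse(cv2.convexHull(p)); return np.array([cx,cy]),np.round(ax,1),len(p)
E
python3 - <<'E'
from h import *
L=lambda n:(cv2.imread(f"pics/{n}.png")[:,:,::-1].copy(),np.load(f"pics/{n}.npy"))
G={"end":[(312,254),(259,269)],"car":[(316,211),(268,214)]}
for k,cs in G.items():
    rs=[]
    for n,c in zip(("pump0","pump1"),cs):
        im,T=L(n); e=ring(im,c); print(k,n,e); rs.append(ray("wrist",e[0],T))
    print(k,*tri(rs)); print([ (o+d*(.066-o[2])/d[2]).round(4) for o,d in rs])
im,T=L("rod1"); g=cv2.cvtColor(im,cv2.COLOR_RGB2GRAY).astype(int)
for r in (20,70,100,130,160,205,215,228,233,245,260,275,282,286): print(r,g[r,308:342:1].tolist())
print([int(v) for v in g[222:292,323]])
E
```

```text
end pump0 (array([312.61816406, 253.58686829]), array([18.1, 22.2]), 233)
end pump1 (array([258.4281311 , 269.10510254]), array([13.7, 21.3]), 178)
end [0.51319036 0.05057815 0.0671593 ] [2.213779205757201e-05, 2.213779205747233e-05]
[array([0.5134, 0.052 , 0.066 ]), array([0.513 , 0.0515, 0.066 ])]
car pump0 (array([316.48571777, 210.21855164]), array([16.7, 18.9]), 191)
car pump1 (array([268.8036499 , 213.64674377]), array([14.2, 18.8]), 163)
car [0.52775196 0.13365776 0.06739446] [0.00015076822668214334, 0.00015076822668210412]
[array([0.5281, 0.1358, 0.066 ]), array([0.5275, 0.1353, 0.066 ])]
20 [130, 130, 129, 130, 130, 129, 129, 129, 127, 128, 125, 117, 99, 93, 99, 99, 99, 97, 90, 83, 77, 67, 63, 84, 114, 126, 125, 128, 126, 126, 128, 127, 125, 126]
70 [40, 40, 42, 43, 40, 39, 42, 40, 38, 39, 51, 69, 85, 93, 101, 103, 106, 103, 99, 87, 79, 69, 59, 49, 47, 45, 42, 42, 44, 46, 44, 42, 44, 45]
100 [63, 63, 60, 67, 62, 61, 60, 61, 63, 62, 68, 80, 89, 94, 103, 101, 104, 102, 93, 85, 75, 62, 56, 55, 63, 64, 68, 63, 57, 52, 50, 50, 50, 49]
130 [63, 62, 58, 63, 61, 63, 57, 61, 64, 63, 
[... 1287 characters left out ...]
 28, 25, 30, 48, 85, 116, 127, 125, 131, 128, 128, 130, 129, 131, 129]
282 [128, 129, 129, 127, 127, 126, 107, 76, 53, 36, 37, 36, 36, 38, 37, 34, 37, 35, 36, 36, 38, 47, 67, 98, 120, 127, 127, 128, 130, 131, 131, 130, 130, 129]
286 [127, 130, 127, 129, 130, 130, 128, 129, 130, 128, 131, 128, 129, 129, 131, 128, 131, 130, 129, 128, 130, 130, 127, 129, 128, 130, 128, 127, 130, 131, 127, 129, 128, 126]
[100, 105, 100, 102, 99, 95, 87, 85, 79, 93, 103, 104, 103, 101, 99, 80, 56, 31, 26, 24, 25, 24, 29, 25, 29, 29, 29, 28, 27, 23, 26, 26, 29, 27, 25, 26, 31, 29, 25, 28, 28, 27, 26, 30, 28, 26, 29, 28, 26, 26, 25, 25, 30, 25, 30, 28, 26, 26, 27, 29, 34, 65, 107, 125, 128, 131, 127, 130, 127, 131]
```

```bash
python3 - <<'E'
from h import *
T=np.load("pics/rod1.npy"); P=lambda u,v:plane("wrist",(u,v),.022,T)
n=P(325.8,11.5);a=P(325.4,20);b=P(323.8,205);c=P(323.0,260);f=P(323,227.5);e=P(322.5,283.5)
for k in (n,a,b,c,f,e): print(k.round(4))
for s,t in ((b,a),(c,a),(e,n),(c,b)): d=t-s; print(np.degrees(np.arctan2(d[1],d[0])),np.linalg.norm(d))
print(np.linalg.norm(n-f),np.linalg.norm(f-e))
o=project((n+e)/2,T);print(o, T[:3,3])
E
```

```text
[ 0.535  -0.1975  0.022 ]
[ 0.5299 -0.203   0.022 ]
[ 0.4335 -0.3163  0.022 ]
[ 0.4037 -0.3508  0.022 ]
[ 0.4212 -0.3299  0.022 ]
[ 0.39   -0.3664  0.022 ]
49.57832351735347 0.14881230199564285
49.48462650548164 0.1943682022138706
49.35922976011917 0.22257701515274905
49.17856146849508 0.04555674918657294
0.17458492275103057 0.047992184389417165
[324.02848759 147.88540875] [ 0.46469213 -0.28068103  0.31238251]
```

```bash
python3 - <<'E'
from h import *
y=np.radians(49.45); rd=np.array([np.cos(y),np.sin(y),0]); o=orient([0,0,-1],[np.sin(y),-np.cos(y),0]); q=qR(o)
g=np.array([.4038,-.3503,0])
move_pose(g+[0,0,.12],q)
movel(g+[0,0,.004],v=.08)
print(get_ft_force().round(2),get_tcp_pos())
command_gripper(0.0); print("w",get_grip_width()*88,get_finger_force(),get_ft_force())
movel(g+[0,0,.14],v=.1); wait(.3)
shot("pics/held.png")
for n in ("scene","top"): cv2.imwrite(f"pics/{n}1.png",read_camera(n)[:,:,::-1])
print(get_time(),get_tcp_pos(),get_ft_force(),get_ft_torque(),get_grip_width()*88)
a=cv2.imread("pics/held.png");s=cv2.imread("pics/scene1.png")[150:390,150:470];t=cv2.imread("pics/top1.png")[150:390,320:640]
cv2.imwrite("pics/c1.png",np.vstack([np.hstack([cv2.resize(a,(400,300)),np.zeros((300,400,3),np.uint8)]),np.hstack([cv2.resize(s,(400,300)),cv2.resize(t,(400,300))])]))
E
```

```text
[ 0.3  -0.23  0.21] [ 0.40408    -0.35055075  0.00446733]
w 13.397606516237023 29.99773621559143 [-1.00925567  0.56185777  0.90897369]
8.9167 [ 0.40380491 -0.35029562  0.13992557] [-0.5135406  -0.23348806 -0.89358356] [-0.14023308  0.08879497 -0.01952695] 14.07900239790962
```

View pics/c1.png

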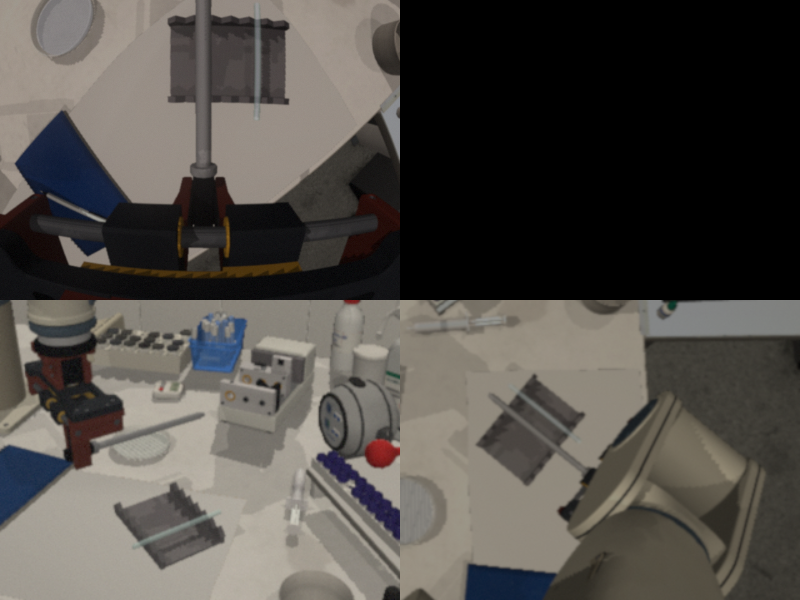

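The rod is held by its black grip, nose at about scene (313,243) and top (393,227), and the glass rod is still on the rest. Next I check the rod's pitch.

```bash
python3 - <<'E'
from h import *
p,e=tri([ray("scene",(313.2,243)),ray("top",(392.5,227))]); print("nose",p,e)
y=np.radians(49.45); print("expected",np.array([.4038,-.3503,.158])+.201*np.array([np.cos(y),np.sin(y),0]))
# wrist: rod lateral line & collar edges
im=cv2.imread("pics/held.png"); T=np.load("pics/held.npy"); g=cv2.cvtColor(im,cv2.COLOR_BGR2GRAY).astype(int)
for r in (10,60,220,240): 
    print(r,g[r,295:360].tolist())
print(g[255:300,324].tolist())
ti=np.linalg.inv(camera_info("wrist")["tool_from_camera"])
C=np.array(camera_info("wrist")["tool_from_camera"])
for xx in (.027,.033,.08,.12): print(xx,project(np.array([xx,0,-.018]),C), project(np.array([xx,.005,-.018]),C))
E
```

```text
nose [ 0.53286928 -0.20119112  0.15319645] [0.0024787439532553634, 0.0024787439532551114]
expected [ 0.53447239 -0.19757238  0.158     ]
10 [143, 144, 142, 142, 144, 141, 141, 142, 141, 142, 141, 144, 141, 142, 139, 142, 137, 127, 101, 86, 88, 93, 97, 99, 102, 107, 108, 105, 104, 105, 105, 99, 97, 91, 84, 83, 80, 73, 70, 66, 60, 61, 75, 109, 131, 140, 142, 142, 142, 138, 141, 139, 140, 141, 139, 140, 143, 142, 140, 141, 141, 139, 140, 142, 140]
60 [72, 72, 75, 77, 71, 72, 74, 70, 66, 59, 57, 57, 59, 61, 68, 66, 69, 70, 80, 82, 86, 96, 95, 100, 100, 102, 104, 104, 106, 104, 103, 101, 95, 89, 85, 81, 79, 74, 68, 63, 57, 58, 54, 61, 64, 64, 69, 67, 65, 68, 69, 68, 67, 66, 66, 70, 71, 68, 68, 62, 61, 57, 58, 59, 59]
220 [144, 143, 145, 142, 144, 145, 143, 144, 146, 142, 142, 143, 145, 144, 142, 143, 143, 134, 111, 92, 89, 93, 97, 98, 100, 99, 106, 106, 103, 101, 102, 102, 98, 97, 92, 88, 84, 76, 74, 65, 61, 65, 80, 110, 135, 143, 143, 143, 144, 143, 142, 144, 142, 145, 145, 146, 144, 143, 142, 142, 141, 144, 144, 145, 144]
240 [144, 142, 141, 142, 143, 141, 144, 146, 142, 143, 146, 143, 144, 141, 145, 143, 142, 134, 111, 91, 91, 93, 95, 101, 102, 106, 106, 110, 113, 114, 111, 103, 100, 98, 94, 93, 89, 83, 75, 67, 65, 67, 83, 110, 133, 144, 144, 143, 144, 143, 144, 143, 143, 140, 143, 144, 143, 145, 143, 142, 143, 144, 142, 143, 144]
[112, 109, 109, 109, 110, 107, 101, 95, 93, 92, 94, 92, 86, 75, 72, 74, 86, 96, 95, 95, 96, 94, 92, 92, 91, 89, 90, 86, 84, 71, 49, 30, 23, 22, 24, 23, 19, 26, 20, 21, 22, 22, 25, 20, 20]
0.027 [323.1206837  262.37195918] [335.38095896 262.37813973]
0.033 [323.10615639 248.2220936 ] [335.50640242 248.23162619]
0.08 [323.07251108 129.73858504] [336.17144941 129.77909026]
0.12 [323.17002551  30.32974886] [336.17886072  30.39240252]
```

```bash
cat >> h.py <<'E'
B=np.array([.5132,.0506,.066]); d=np.array([.1728,.985,0]); d/=np.linalg.norm(d)
sx=np.array([d[1],-d[0],0])  # pump +x
def pose(adv,s=.024,ys=.0009,dx=0,dz=0,up=0,yaw=0,hz=.018):
    """tool pose putting the nose adv beyond the end bush mouth, rod level along d"""
    dd=R.from_rotvec([0,0,yaw]).apply(d); sd=np.array([dd[1],-dd[0],0])
    zt=R.from_rotvec(sd*s).apply([0,0,-1.])
    o=orient(zt,sd)
    if abs(o.apply([np.cos(s),0,np.sin(s)])[2])>1e-3: o=orient(R.from_rotvec(-sd*s).apply([0,0,-1.]),sd)
    n=B+adv*d+dx*sx+np.array([0,0,dz+up])
    return n-o.apply(np.array([0,ys,-hz])+.201*np.array([np.cos(s),0,np.sin(s)])),o
E
python3 - <<'E'
from h import *
for u in (.09,0):
    p,o=pose(-.03,up=u); print(p,o.apply([np.cos(.024),0,np.sin(.024)]))
    if u: move_pose(p,qR(o))
    else: movel(p,v=.1)
wait(.3)
for n in ("scene","top"): cv2.imwrite(f"pics/{n}2.png",read_camera(n)[:,:,::-1])
shot("pics/held2.png")
print(get_time(),get_tcp_pos(),get_ft_force())
K=np.array(camera_info("scene")["intrinsics"]);T=np.array(camera_info("scene")["T"])
def pr(P,n):
    K=np.array(camera_info(n)["intrinsics"]);q=np.linalg.inv(camera_info(n)["T"])@np.append(P,1);return K[0,2]+K[0,0]*q[0]/-q[2],K[1,2]-K[1,1]*q[1]/-q[2]
for n in("scene","top"): print(n,pr(B,n),pr(B-.03*d,n),pr(B-.14*d,n))
s=cv2.imread("pics/scene2.png")[190:270,270:370];t=cv2.imread("pics/top2.png")[190:290,220:345]
cv2.imwrite("pics/c2.png",np.vstack([cv2.resize(s,(375,300),interpolation=2),cv2.resize(t,(375,300),interpolation=2)]))
E
```

```text
[ 0.47247307 -0.17634437  0.13800518] [1.72792670e-01 9.84958219e-01 1.31298290e-17]
[ 0.47247307 -0.17634437  0.04800518] [1.72792670e-01 9.84958219e-01 1.31298290e-17]
11.1917 [ 0.47255012 -0.17637068  0.04818541] [-0.52875779 -0.70810499 -1.28520394]
scene (np.float64(334.010147830411), np.float64(226.29817605472087)) (np.float64(328.8578968866438), np.float64(231.26522032954142)) (np.float64(307.91561794347297), np.float64(251.4546924382727))
top (np.float64(257.8399914308392), np.float64(245.7877002547424)) (np.float64(272.95759800022483), np.float64(248.21122722413872)) (np.float64(328.52901465018346), np.float64(257.119967265798))
```

View pics/c2.png

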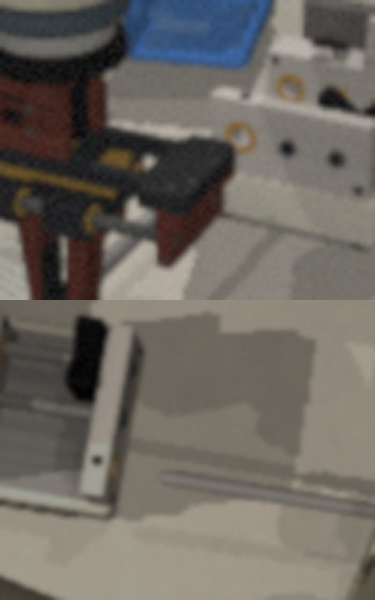

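Scene crop: the nose is hidden behind the gripper, but the end ring at (334,226.5) matches my bush estimate. Top crop: nose at about (274,249) against a predicted (273,248.2), and the rod looks parallel to the pump. I'll measure both sub-pixel.

```bash
python3 - <<'E'
from h import *
im=cv2.imread("pics/top2.png"); g=cv2.cvtColor(im,cv2.COLOR_BGR2GRAY)
for u in (272,274,276,285,300,315,325): print(u,g[240:265,u].tolist())
h=cv2.cvtColor(im,cv2.COLOR_BGR2HSV)
p=[(x,y,h[y,x].tolist()) for y in range(236,258) for x in range(250,268) if 8<=h[y,x,0]<=25 and h[y,x,1]>75 and h[y,x,2]>50]
print(p)
im=cv2.imread("pics/held2.png"); g=cv2.cvtColor(im,cv2.COLOR_BGR2GRAY)
for r in (5,60,120,240): print(r,g[r,305:345].tolist())
E
```

```text
272 [104, 105, 111, 117, 119, 119, 118, 116, 116, 116, 117, 118, 119, 119, 119, 118, 118, 117, 119, 119, 120, 131, 148, 154, 154]
274 [103, 103, 106, 115, 119, 117, 112, 106, 115, 116, 110, 109, 117, 119, 118, 117, 118, 117, 119, 119, 121, 133, 150, 154, 155]
276 [103, 103, 107, 115, 118, 118, 111, 103, 112, 120, 114, 107, 113, 119, 118, 117, 118, 117, 118, 118, 119, 130, 148, 154, 153]
285 [104, 102, 104, 106, 110, 118, 118, 110, 96, 103, 114, 113, 104, 104, 114, 117, 118, 121, 133, 147, 153, 152, 152, 151, 153]
300 [118, 113, 104, 101, 102, 101, 106, 113, 115, 110, 102, 100, 112, 115, 108, 104, 124, 145, 151, 152, 151, 153, 151, 152, 151]
315 [107, 113, 118, 118, 115, 106, 103, 102, 105, 109, 115, 116, 108, 96, 106, 116, 113, 109, 119, 130, 135, 135, 135, 135, 135]
325 [137, 138, 138, 136, 137, 137, 132, 120, 105, 102, 103, 113, 128, 128, 112, 102, 112, 117, 111, 111, 128, 134, 134, 134, 134]
[(258, 241, [18, 79, 74]), (258, 242, [18, 107, 76]), (258, 243, [18, 101, 78]), (259, 243, [18, 76, 74]), (258, 244, [19, 86, 86]), (258, 245, [18, 80, 86]), (257, 246, [17, 82, 99]), (258, 2
[... 202 characters left out ...]

5 [128, 123, 127, 126, 127, 124, 116, 98, 72, 71, 73, 77, 82, 84, 89, 86, 89, 94, 94, 96, 93, 98, 91, 90, 85, 83, 78, 76, 68, 65, 61, 53, 56, 71, 85, 89, 89, 91, 92, 88]
60 [127, 124, 125, 124, 124, 121, 112, 90, 75, 70, 77, 78, 82, 86, 87, 91, 93, 96, 94, 98, 97, 93, 93, 89, 87, 82, 79, 72, 72, 65, 59, 55, 64, 92, 116, 123, 124, 113, 100, 95]
120 [112, 112, 111, 114, 112, 107, 99, 83, 71, 69, 73, 82, 86, 86, 90, 92, 91, 96, 95, 97, 97, 94, 93, 91, 88, 86, 79, 74, 70, 67, 62, 54, 55, 77, 96, 109, 110, 111, 114, 120]
240 [118, 118, 118, 118, 112, 117, 116, 108, 84, 62, 61, 66, 66, 67, 71, 71, 72, 71, 76, 76, 73, 73, 72, 70, 68, 65, 66, 61, 57, 51, 50, 54, 66, 83, 98, 102, 102, 103, 104, 102]
```

Top view: ring centre at (257.7,245.6) against a predicted (257.8,245.8), and the rod line is within 0.3 px, about 0.6 mm. I'm inserting slowly under a force guard.

```bash
python3 - <<'E'
from h import *
f0=get_ft_force()
for a in (-.003,.01,.022,.05):
    p,o=pose(a); hit=movel(p,v=.03,until_force=5)
    t=get_tcp_pos(); print(a,hit,"adv err mm",((t-p)*1000).round(2),(get_ft_force()-f0).round(2),get_ft_torque().round(3),round(get_time(),2))
    if hit: break
cv2.imwrite("pics/top3.png",read_camera("top")[:,:,::-1])
E
```

```text
-0.003 False adv err mm [ 0.04 -0.11  0.01] [ 0.42  0.79 -0.88] [-0.216 -0.02  -0.035] 12.24
0.01 False adv err mm [ 0.05  0.21 -0.01] [ 0.85  0.4  -0.33] [-0.318 -0.06  -0.051] 12.82
0.022 False adv err mm [0.05 0.23 0.01] [ 0.24  1.41 -1.1 ] [-0.289 -0.062  0.036] 13.38
0.05 False adv err mm [-0.01 -0.01 -0.  ] [ 0.03  1.19 -0.64] [-0.258 -0.052 -0.052] 14.46
```

```bash
python3 - <<'E'
from h import *
f0=get_ft_force()
for a in (.078,.086,.092,.105,.125):
    p,o=pose(a); hit=movel(p,v=.025,until_force=3.5)
    t=get_tcp_pos(); print(a,hit,"adv err mm",((t-p)*1000).round(2),(get_ft_force()-f0).round(2),get_ft_torque().round(3),round(get_time(),2))
    if hit: break
cv2.imwrite("pics/top4.png",read_camera("top")[:,:,::-1]); shot("pics/w4.png")
s=cv2.imread("pics/top4.png")[170:280,110:310]
cv2.imwrite("pics/c4.png",np.vstack([cv2.resize(s,(540,297),interpolation=2),cv2.resize(cv2.imread("pics/w4.png")[:270],(540,228))]))
E
```

```text
0.078 False adv err mm [ 0.   -0.05  0.01] [-1.34  0.54 -1.18] [-0.192 -0.093 -0.027] 15.78
0.086 False adv err mm [0.09 0.2  0.02] [-1.35  1.64 -0.92] [-0.172 -0.122 -0.008] 16.24
0.092 False adv err mm [ 0.01  0.18 -0.  ] [-0.71  1.05 -1.31] [-0.204 -0.01   0.009] 16.63
0.105 False adv err mm [ 0.03  0.12 -0.01] [-1.55  0.17  0.12] [-0.239 -0.037 -0.025] 17.3
0.125 False adv err mm [-0.02  0.   -0.  ] [-1.23 -0.6  -0.19] [-0.204 -0.024  0.008] 18.25
```

View pics/c4.png

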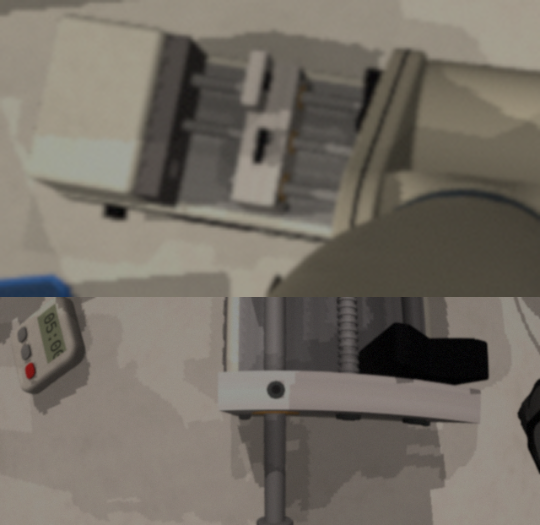

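The rod is through the end plate and into the carriage with negligible force, and the collar is still out at about (273,520) in the wrist crop. Next I seat the collar.

```bash
python3 - <<'E'
from h import *
f0=get_ft_force()
for a,v,f in ((.15,.03,5),(.165,.03,5),(.185,.012,8)):
    p,o=pose(a); hit=movel(p,v=v,until_force=f)
    t=get_tcp_pos(); print(a,hit,"adv",a+(t-p)@d,((t-p)*1000).round(2),(get_ft_force()-f0).round(2),get_ft_torque().round(3),round(get_time(),2))
    if hit: break
wait(.3)
t=get_tcp_pos();print(((t-p)@d+a),(get_ft_force()-f0).round(2),get_finger_force(),get_grip_width()*88)
cv2.imwrite("pics/top5.png",read_camera("top")[:,:,::-1]); shot("pics/w5.png")
for n in ("top0","top5"):
    s=cv2.imread(f"pics/{n}.png"); h=cv2.cvtColor(s,cv2.COLOR_BGR2HSV)[225:255,185:235]; m=cv2.inRange(h,(8,75,50),(28,255,255)); q=cv2.findNonZero(m); print(n,None if q is None else (len(q),q.mean(0)+[185,225]))
c=lambda n:cv2.resize(cv2.imread(f"pics/{n}.png")[170:280,150:270],(360,330),interpolation=2)
cv2.imwrite("pics/c5.png",np.vstack([np.hstack([c("top0"),c("top5")]),cv2.resize(cv2.imread("pics/w5.png")[60:300],(720,270))]))
E
```

```text
0.15 False adv 0.14995305519336757 [-0.06 -0.04 -0.02] [ 0.31  0.09 -0.75] [-0.208 -0.008 -0.014] 19.33
0.165 False adv 0.1651245702933863 [-0.02  0.13 -0.01] [-0.05  0.38 -0.45] [-0.189 -0.054  0.014] 19.98
0.185 True adv 0.1760397961061987 [-1.84 -8.77 -0.25] [ 0.89 -2.29 -0.49] [-0.542 -0.065 -0.024] 20.98
0.17600958624394633 [-0.4  -1.24  0.15] 30.00127226114273 13.860770514231985
top0 (29, array([[215.24137931, 236.79310345]]))
top5 None
```

View pics/c5.png

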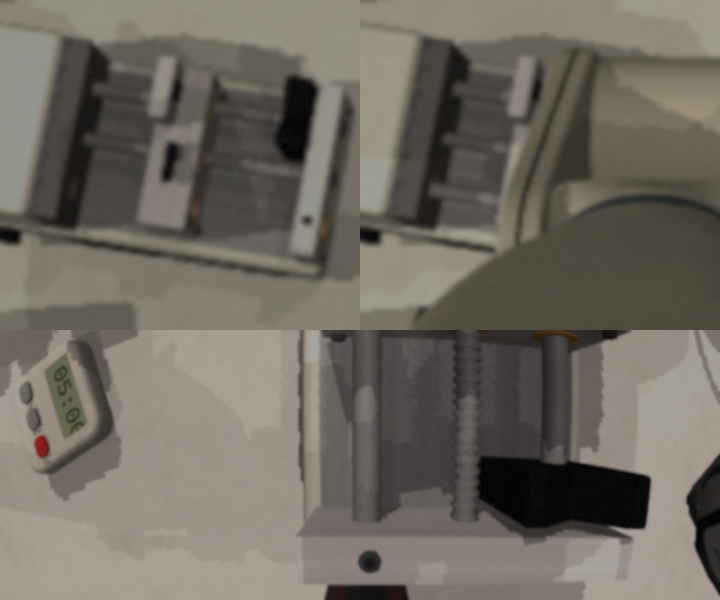

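The carriage sits at the same place in both top views, and the rod runs on to the housing. Contact came at 176 mm of advance where 175 was expected for the collar, so I press once more to confirm it is firm.

```bash
python3 - <<'E'
from h import *
p0,o=pose(.176)
p,o=pose(.186); hit=movel(p,v=.012,until_force=10)
wait(.5)
t=get_tcp_pos();print(hit,"adv",.186+(t-p)@d,get_ft_force().round(2),get_finger_force(),get_time(),np.abs(get_qvel()).max())
im,T=shot("pics/w6.png")
# where collar front / plate outer face should appear
for x,z in ((.02,.009),(.026,.009)): print(project(t+o.apply([x,.0009,-.018-z]),T))
print(project(B+[0,0,.026],T), cv2.cvtColor(im,cv2.COLOR_RGB2GRAY)[270:330:2,322].tolist())
E
```

```text
True adv 0.1759891542099199 [ 1.86 -1.38  1.88] 30.00542163848877 22.1917 0.0019057659768476122
[325.56840714 285.6397023 ]
[325.60260802 271.182391  ]
[327.51044183 289.10733554] [39, 54, 89, 127, 133, 128, 128, 126, 94, 31, 23, 17, 17, 15, 19, 16, 15, 14, 13, 16, 18, 14, 16, 14, 16, 15, 15, 12, 17, 13]
```

```bash
python3 -c "
import cv2;a=cv2.imread('pics/w6.png')[220:330,240:420];cv2.imwrite('pics/c6.png',cv2.resize(a,(720,440),interpolation=2))"
```

```text
(no output)
```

View pics/c6.png

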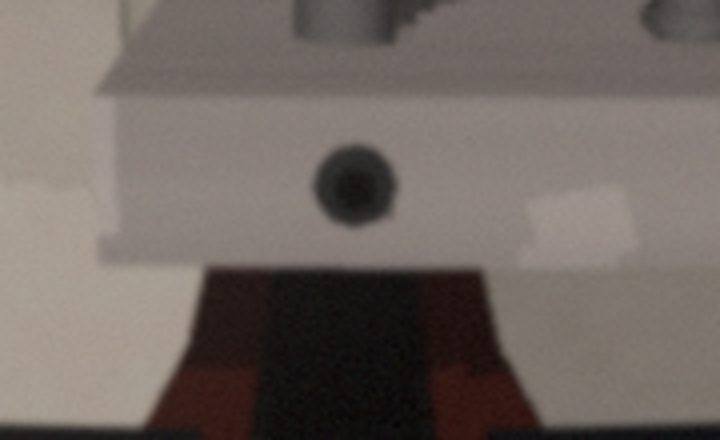

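Wrist crop: the black grip meets the plate edge directly at about (320,287). The collar's rear edge would project to row 285.6, just hidden, so there is no visible gap. The stop was stiff at the same 176.0 mm twice.

```bash
python3 -c "
from station import *
print(job_done(),get_time(),get_finger_force())"
```

```text
the job is handed in; nothing more can be done
the job is handed in; nothing more can be done
```

The guide rod is threaded through both bushes with its collar firmly against the end plate and the gripper still holding it at about 30 N; the carriage shows no movement in the top view, the job was handed in at about 22 s, and the station reported no verdict.

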